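# Set the green mill fine with its hex key

### The arm

A 6-joint arm with a two-finger parallel gripper is mounted at the origin on the work surface. World frame = base frame: x ahead of the robot, y to its left, z up, the work surface at z = 0. Lengths are in m, angles in rad, forces in N, time in s.
With the tool pointing down it reaches from about 0.4 to 0.825 m from the base axis. Payload 7 kg.
Tool frame: the origin (TCP) lies at the very end of the fingers, on their centre line; the grasp point (between the pads) lies 19 mm behind it; z points along the fingers, x is the direction in which the jaws open and shut, and the axes are right-handed (so a half turn about z gives the same grasp; the last joint's range is limited). The gripper opens to 88 mm and grips with 3 to 60 N. Pads are 19 mm wide; open, the fingers measure 130 mm over their backs; the gripper's body (78 mm by 193 mm) begins 47 mm behind the grasp point.
Start: joints at [1.626, 0.359, 0.012, 0, -1.224, -0.288], TCP at [0.156, 0.657, 0.227] pointing down, gripper open.
Joint ranges: [-3.07, 3.07], [-1.43, 2.12], [-1.02, 1.25], [-3.03, 1.67], [-3.05, -0], [-3.03, 3.03]. Speed limits (rad/s): [2.39, 2.39, 3.01, 3.14, 3.14, 3.14].

### API

Orientations are given as a unit quaternion [x, y, z, w].
In Python, from bench import manip, vision gives the robot as it stands.
- The arm moves only by the shell command python3 -m jog 'ROWS' [OPENING] [FORCE]. ROWS is text: rows parted by semicolons, each of 6 numbers parted by spaces: the shift along the tool's x, y, z in mm, then the turn, a rotation vector about the tool's x, y, z in rad. In form: tx ty tz ax ay az; .... A call has 1 to 20 rows; each row shifts and turns the pose as measured when the row begins, along the tool's axes as they then stand; what a row does not reach is not made up. A row lasts 1/10 s, in which the tool goes at most 50 mm and 8.59 degrees, less where a joint would pass 70% of its speed; a pose out of reach is approached as far as the arm can. A call is refused whole if a number of a shift passes 50 or a number of a turn 0.15, either way. A call with a gripper value outside its range is refused whole. OPENING is the closure, from 0 (fully open) to 1 (shut), set as the call begins (- or left out, the last holds). The fingers move at their own pace and stop on an object; FORCE is the grip in N (left out, the last holds). Time passes only in rows, so rows that do not move let the fingers close. It gives the time, the measured TCP pose, the force and the opening at its end, in the units of the state.
- manip.sense(): the state, without advancing time (a new reading comes with each control period).
- vision.capture(name): name is "scene" or "top" or "wrist"; returns a dict with "frame" (384x512x3 uint8, red, green, blue), "z_map" (384x512 float32, m along the optical axis (not along the pixel's ray), 0 where there is no reading), "mtx" (3x3 intrinsics, pixels), "extrinsics" (4x4, takes a point from world to camera coordinates). Camera axes: x right, y down, z forward; pixel columns grow to the right and rows downward; lengths in m; the calibration is good to about 2 mm. A picture is of the moment at which its call begins.
- manip.hand_in(): hands the job in, once; it reports no verdict.
The state is a dict: "time": time; "qpos": joint angles; "joint_velocities": joint speeds; "joint_efforts": joint torques, N m; "eef_pos": TCP position; "orientation": TCP orientation; "force": force on the tool from outside, world axes, zero at the start; "wrist_torque": the same for the moment, N m; "width": opening from 0.0 (shut) to 1.0 (fully open).
Only numpy, scipy, OpenCV 4.12 (cv2) and the standard library are available. Lean on these libraries where they do the work, as an engineer would, in place of code of your own. Each camera call takes 0.05 s, during which the arm holds its last target. There are 200 camera calls.

### The job

Set the green mill to fine: take the red-handled hex key out of the wooden rack, push it fully down into the hex socket in the top of the green mill, and with it turn the mill's ring clockwise (seen from above) a good quarter turn until it stops. Leave the key standing in the green mill's socket, and do not turn the cream mill's ring.

Things in the scene. Friction and masses are not known exactly. Their poses are not given: they have to be found in the camera images.
- key: Hex key upright in a hole (40 mm deep) of the 50 mm high wooden rack; beside it a corer with pale handle. 109 mm tall, 200 g. Origin: centre of tip's underside; z up. Red T-handle: bar 80 mm along x, 16 thick along y, from 85 to 109 mm up; pinch it mid-bar across y. Shank hexagonal, 20 mm across flats, flats facing +x and -x; lowest 12 mm taper to a 10 mm round tip.
- green_socket (a point): Floor centre of the hex socket in the ring on the fixed green mill, 76 mm above the table. z up; x points to the ring's yellow pointer, square to a flat: the key fits with its x at any multiple of 60 deg from this x, give or take 10. 22 mm across flats, 30 mm deep, above it a 16 mm high funnel widening to 56 mm; ring top (100 mm wide) 46 mm above here. Fully in, the tip rests here.
- green_ring (a joint): Angle (rad) of the green mill's ring, which carries the socket; starts between 0 and 0.25, grows clockwise seen from above, stop at 1.5 (yellow pointer over the red mark). Light friction, about 0.05 Nm; stays where left. The loose fit lets the key turn up to 0.2 rad before the ring follows.
- cream_ring (a joint): Angle (rad) of the same kind of ring on the cream-coloured mill, of the same size and shape (the two mills may change places); starts between 0 and 0.25 and must not be turned.
Things that resemble listed ones, but are neither listed nor needed, are in the scene too. What is meant by the key is not blue, and is the smaller of those in its own colour.

How it is judged:
By the outcome, as a careful person would: the job done as asked, in the order asked, and still so for the second after the job is handed in, with the robot touching nothing.
It also fails if it takes over 43 s, if anything falls off the work surface, if the arm or the gripper's body presses on something with over 40 N, if the wrist force passes 120 N, or if a joint passes its speed limit or range.

## Working session

There is one attempt and no reset: what is moved stays moved. The work goes in short steps, Python scripts to look and compute and a shell command to move; the robot and the scene stay as the last step left them, time stands still between calls to the robot, and variables do not carry over. Pictures are saved under pics/ and viewed, about 8 in all and at most 12, crops included, and the job is handed in when it is done.

```bash
ls; mkdir -p pics; cat > h.py <<'E'
import numpy as np, cv2
from bench import manip, vision
def cap(n):
    c=vision.capture(n); f,z,K,T=c["frame"],c["z_map"],c["mtx"],c["extrinsics"]
    v,u=np.indices(z.shape); P=np.stack([(u-K[0,2])/K[0,0]*z,(v-K[1,2])/K[1,1]*z,z],-1)
    R=T[:3,:3]; W=(P-T[:3,3])@R
    W[z==0]=np.nan
    return f,W,K,T
def save(n,f,s=1.5):
    cv2.imwrite("pics/"+n,cv2.resize(f[...,::-1],None,fx=s,fy=s,interpolation=cv2.INTER_CUBIC))
E
python3 - <<'E'
from h import *
for n in("top","scene"):
    f,W,K,T=cap(n); save(n+"1.png",f); np.savez("pics/"+n,f=f,W=W,K=K,T=T); print(n,K[0,0],-T[:3,:3].T@T[:3,3])
print(manip.sense())
E
```

```text
pics
top 346.58936706156095 [0.37727142 0.01332701 1.03665621]
scene 383.6432561072695 [1.40301678 0.08340408 0.74528227]
{'time': 0.1, 'qpos': array([ 1.62606133e+00,  3.59299682e-01,  1.11487736e-02, -2.82762973e-04,
       -1.22411890e+00, -2.88102965e-01]), 'joint_velocities': array([ 1.29422271e-04, -1.25319281e-03,  1.82652163e-03, -1.79580904e-05,
        1.32684367e-03, -1.23125023e-03]), 'joint_efforts': array([-1.70995179e-03, -5.84169459e+01,  2.93752652e+01,  7.01556846e+00,
        1.01384497e-02, -5.04920411e-05]), 'eef_pos': array([0.15568263, 0.65634616, 0.22573037]), 'orientation': array([-6.20147592e-01,  7.84484802e-01, -5.25738114e-04, -5.32970905e-04]), 'force': array([ 0.28605155, -1.07523432,  0.47698801]), 'wrist_torque': array([-0.02530059,  0.03087425, -0.03017856]), 'width': 0.9989167465090981}
```

View pics/top1.png

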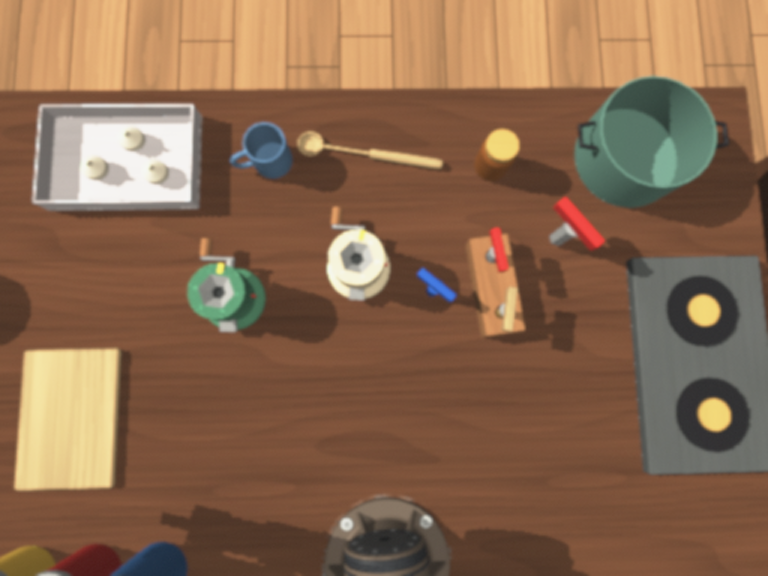

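View pics/scene1.png

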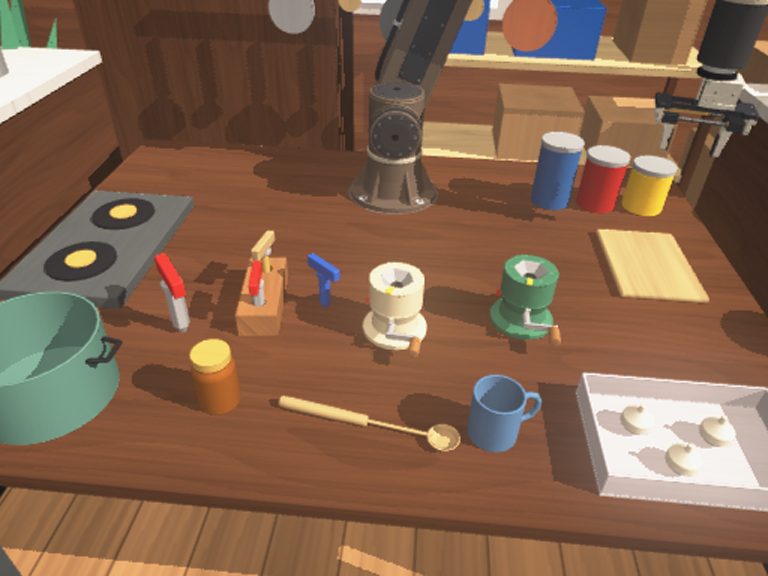

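The top view shows the small red key in the rack at about (500,250), the pale corer at (510,308), the cream mill at (357,260), the green mill at (218,292) with its yellow pointer at (221,268), and the large red decoy at (578,223). The scene view agrees.

```bash
cat > m.py <<'E'
from h import *
def stats(n,P,m):
    c=P[m]; c=c[~np.isnan(c[:,0])]; print(n,len(c),"med",np.median(c,0).round(4),"min",np.percentile(c,2,axis=0).round(3),"max",np.percentile(c,98,axis=0).round(3)); return c
def bar(f,W,lo,hi,zr,n):
    hsv=cv2.cvtColor(f,cv2.COLOR_RGB2HSV); H,S,V=cv2.split(hsv)
    m=((H<6)|(H>174))&(S>170)&(V>90)&(W[...,2]>zr[0])&(W[...,2]<zr[1])&(W[...,0]>lo[0])&(W[...,0]<hi[0])&(W[...,1]>lo[1])&(W[...,1]<hi[1])
    c=stats(n,W,m)
    if len(c)>5:
        r=cv2.minAreaRect(c[:,:2].astype(np.float32)); print(" rect",np.round(r[0],4),np.round(r[1],4),r[2])
    return m
E
python3 - <<'E'
from m import *
for n in("top","scene"):
    d=np.load(f"pics/{n}.npz"); f,W=d["f"],d["W"]
    bar(f,W,(.3,-.3),(.75,-.1),(.02,.2),n+" key")
    H,S,V=cv2.split(cv2.cvtColor(f,cv2.COLOR_RGB2HSV))
    z=W[...,2]
    g=(H>60)&(H<85)&(S>120)&(W[...,1]>.1)&(W[...,1]<.5)&(W[...,0]<.6)
    stats("green",W,g)
    for h in (z>.112)&(z<.14)&g,:
        c=stats("ringtop",W,h)
        print(cv2.minEnclosingCircle(c[:,:2].astype(np.float32)))
    y=(H>24)&(H<34)&(S>150)&(z>.09)&(z<.14)&(W[...,1]>-.1)&(W[...,1]<.5)&(W[...,0]<.62)
    k,l,s,cc=cv2.connectedComponentsWithStats(y.astype(np.uint8))
    for i in range(1,k):
        if s[i,4]>5: stats("yellow",W,l==i)
    c=(H>15)&(H<35)&(S<70)&(V>180)&(z>.112)&(z<.14)&(W[...,1]>-.05)&(W[...,1]<.2)
    c=stats("creamtop",W,c); print(cv2.minEnclosingCircle(c[:,:2].astype(np.float32)))
    r=(z>.043)&(z<.056)&(W[...,0]>.3)&(W[...,0]<.6)&(W[...,1]<-.1)&(W[...,1]>-.3)&(H>6)
    c=stats("rack",W,r); print(cv2.minAreaRect(c[:,:2].astype(np.float32)))
E
```

```text
top key 181 med [ 0.571  -0.2128  0.1172] min [ 0.535 -0.225  0.102] max [ 0.609 -0.202  0.122]
 rect [ 0.572  -0.2145] [0.0787 0.0154] 9.437975883483887
  return _methods._mean(a, axis=axis, dtype=dtype,
  ret = um.true_divide(
Traceback (most recent call last):
  File "m.py", line 3, in stats
    c=P[m]; c=c[~np.isnan(c[:,0])]; print(n,len(c),"med",np.median(c,0).round(4),"min",np.percentile(c,2,axis=0).round(3),"max",np.percentile(c,98,axis=0).round(3)); return c
                                                                                       ~~~~~~~~~~~~~^^^^^^^^^^^^
IndexError: index -1 is out of bounds for axis 0 with size 0
```

```bash
sed -i 's/^    c=P\[m\]; c=c\[~np.isnan(c\[:,0\])\];/    c=P[m]; c=c[~np.isnan(c[:,0])]\n    if len(c)<3: print(n,"few"); return np.zeros((3,3))\n   /' m.py
python3 - <<'E'
from m import *
for n in("top","scene"):
    d=np.load(f"pics/{n}.npz"); f,W=d["f"],d["W"]
    H,S,V=cv2.split(cv2.cvtColor(f,cv2.COLOR_RGB2HSV))
    if n=="top": print("px",[(H[p],S[p],V[p],W[p].round(3)) for p in ((185,132),(205,140),(178,148),(195,145))])
    z=W[...,2]
    bar(f,W,(.3,-.3),(.75,-.1),(.02,.2),n+" key")
    m=bar(f,W,(.3,-.3),(.75,-.1),(.114,.2),n+" keytop")
    c=W[m]; c=c-c.mean(0); print("axis",np.linalg.svd(c[:,:2],full_matrices=False)[2][0])
    g=(H>60)&(H<90)&(S>90)&(W[...,1]>.1)&(W[...,1]<.5)&(W[...,0]<.62)
    stats("green",W,g)
    c=stats("ringtop",W,g&(z>.112)&(z<.14)); print(cv2.minEnclosingCircle(c[:,:2].astype(np.float32)))
    y=(H>24)&(H<34)&(S>150)&(z>.09)&(z<.14)&(W[...,1]>-.1)&(W[...,1]<.5)&(W[...,0]<.64)
    k,l,s,cc=cv2.connectedComponentsWithStats(y.astype(np.uint8))
    for i in range(1,k):
        if s[i,4]>5: stats("yellow",W,l==i)
    c=stats("creamtop",W,(S<90)&(V>150)&(z>.114)&(z<.14)&(W[...,1]>-.05)&(W[...,1]<.12)); print(cv2.minEnclosingCircle(c[:,:2].astype(np.float32)))
    c=stats("rack",W,(z>.043)&(z<.056)&(W[...,0]>.3)&(W[...,0]<.63)&(W[...,1]<-.1)&(W[...,1]>-.3)&(H>6)); print(cv2.minAreaRect(c[:,:2].astype(np.float32)))
E
```

```text
px [(np.uint8(70), np.uint8(98), np.uint8(167), array([0.527, 0.325, 0.121])), (np.uint8(68), np.uint8(80), np.uint8(168), array([0.474, 0.303, 0.121])), (np.uint8(29), np.uint8(139), np.uint8(230), array([0.545, 0.283, 0.122])), (np.uint8(60), np.uint8(7), np.uint8(72), array([0.506, 0.304, 0.077]))]
top key 181 med [ 0.571  -0.2128  0.1172] min [ 0.535 -0.225  0.102] max [ 0.609 -0.202  0.122]
 rect [ 0.572  -0.2145] [0.0787 0.0154] 9.437975883483887
top keytop 148 med [ 0.5708 -0.2139  0.1177] min [ 0.535 -0.226  0.114] max [ 0.61  -0.204  0.122]
 rect [ 0.5721 -0.2147] [0.0787 0.0151] 9.296640396118164
axis [-0.98588141 -0.16744504]
green 700 med [0.4936 0.2659 0.1202] min [0.455 0.241 0.011] max [0.549 0.335 0.124]
ringtop 494 med [0.4944 0.2791 0.1211] min [0.458 0.245 0.117] max [0.543 0.337 0.124]
((0.5032143592834473, 0.29156872630119324), 0.04880119860172272)
creamtop 821 med [0.5581 0.0438 0.1208] min [ 0.515 -0.     0.115] max [0.605 0.09  0.124]
((0.5605904459953308, 0.045676495879888535), 0.05046050250530243)
rack 1213 med [ 0.518  -0.2114  0.049 ] min [ 0.426 -0.264  0
[... 537 characters left out ...]
12] max [0.562 0.348 0.126]
ringtop 32 med [0.5054 0.2855 0.1244] min [0.458 0.253 0.122] max [0.546 0.331 0.126]
((0.5032519698143005, 0.29521146416664124), 0.048450443893671036)
yellow 14 med [0.5438 0.2864 0.1261] min [0.535 0.282 0.124] max [0.552 0.29  0.128]
yellow 8 med [0.5997 0.0354 0.1256] min [0.596 0.033 0.124] max [0.606 0.04  0.126]
creamtop 656 med [0.5582 0.0466 0.1233] min [0.055 0.001 0.115] max [0.611 0.092 0.127]
((0.3283270299434662, 0.0464923270046711), 0.28416579961776733)
rack 794 med [ 0.5508 -0.2088  0.0516] min [ 0.431 -0.261  0.044] max [ 0.616 -0.175  0.055]
((0.5159043073654175, -0.18115834891796112), (0.19179177284240723, 0.1548258513212204), 7.325220584869385)
```

Key sits at about (0.574, -0.214) with its top at 0.119 and its bar at about 9°. The green ring centre is about (0.504, 0.293), with its top at 0.122 and the pointer at about -11°. All of this matches the given sizes. I'll go over the green mill first for a close look with the wrist camera.

```bash
cat > to.py <<'E'
# python3 to.py x y z yaw_deg : tool-frame shift (mm) and turn (rad) from here to a pose pointing down
import sys; from h import *
from scipy.spatial.transform import Rotation as R
x,y,z,a=map(float,sys.argv[1:5]); s=manip.sense()
r=R.from_quat(s["orientation"]); g=R.from_euler("z",a,degrees=True)*R.from_euler("x",180,degrees=True)
M=r.as_matrix()
print("t",round(s["time"],2),"pos",s["eef_pos"].round(4),"yaw",np.degrees(np.arctan2(M[1,0],M[0,0])).round(2),"tilt",M[:2,2].round(4),"q",s["qpos"].round(2),"F",s["force"].round(1),"M",s["wrist_torque"].round(2),"w",round(s["width"],3))
print("shift mm",(M.T@(np.array([x,y,z])-s["eef_pos"])*1e3).round(1),"turn",(r.inv()*g).as_rotvec().round(3))
E
python3 -m jog '25 -38 -6 0 0 0;25 -38 -6 0 0 0;25 -38 -6 0 0 0;25 -38 -6 0 0 0;25 -38 -6 0 0 0;25 -38 -6 0 0 0;25 -38 -6 0 0 0;25 -38 -6 0 0 0;25 -38 -6 0 0 0;25 -38 -6 0 0 0;25 -38 -6 0 0 0;0 0 0 0 0 0' 0.4 30
python3 to.py .574 -.214 .2 -80.7
python3 - <<'E'
from h import *
f,W,K,T=cap("wrist"); np.savez("pics/w1",f=f,W=W,K=K,T=T); save("w1.png",f); print(-T[:3,:3].T@T[:3,3], T[:3,:3].round(2))
E
```

```text
time: 1.3
eef_pos: [0.5086, 0.2773, 0.2902]
orientation: [-0.622, 0.783, -0.003, -0.004]
force: [-0.2, -0.1, 1.5]
width: 0.597
t 1.3 pos [0.5086 0.2773 0.2902] yaw -103.08 tilt [-0.0028 -0.011 ] q [ 0.84  0.17 -0.1   0.01 -1.31  0.5 ] F [-0.2 -0.1  1.5] M [0.08 0.02 0.01] w 0.597
shift mm [ 462.7 -174.9   95.4] turn [ 0.002 -0.011 -0.391]
[0.57564655 0.26309796 0.44878819] [[-0.23 -0.97  0.01]
 [-0.94  0.22  0.26]
 [-0.25  0.05 -0.97]]
```

View pics/w1.png

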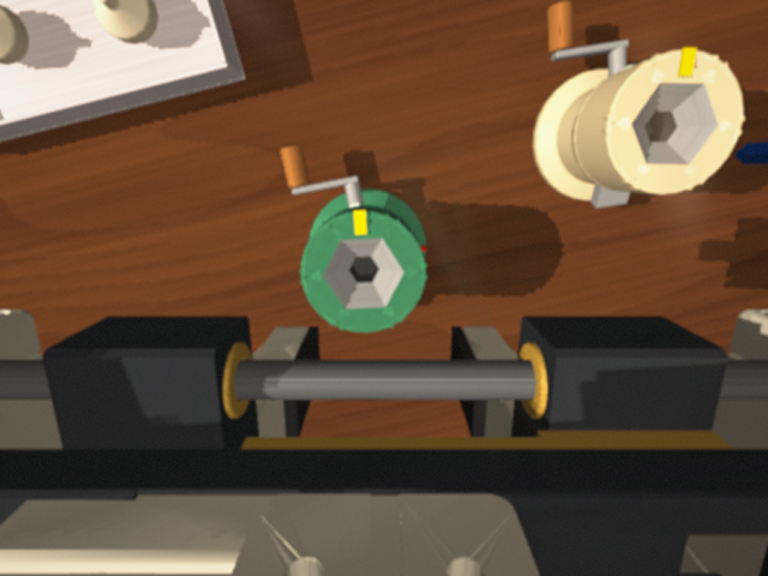

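The wrist view shows the whole green mill: ring centre near (364,270), yellow pointer at (361,222), red mark at (424,248). The cream mill is at upper right.

```bash
cat > g.py <<'E'
from h import *
def ray(K,T,uv,z):
    uv=np.atleast_2d(uv).astype(float); d=np.c_[(uv[:,0]-K[0,2])/K[0,0],(uv[:,1]-K[1,2])/K[1,1],np.ones(len(uv))]@T[:3,:3]
    o=-T[:3,:3].T@T[:3,3]; return o+d*((z-o[2])/d[:,2])[:,None]
def green(f,W,K,T,c0=(.504,.293)):
    H,S,V=cv2.split(cv2.cvtColor(f,cv2.COLOR_RGB2HSV)); z=W[...,2]
    near=np.hypot(W[...,0]-c0[0],W[...,1]-c0[1])<.065
    ye=(H>24)&(H<34)&(S>140)&(z>.11)&near
    top=(((H>60)&(H<90)&(S>70))|ye)&near&(np.abs(z-.122)<.006)
    ct=max(cv2.findContours(top.astype(np.uint8),cv2.RETR_EXTERNAL,cv2.CHAIN_APPROX_NONE)[0],key=len)
    C=ray(K,T,ct[:,0],.122)[:,:2].astype(np.float32); (c,ax,_)=cv2.fitEllipse(C)
    y=ray(K,T,np.argwhere(ye)[:,::-1],.122)[:,:2].mean(0)
    print("centre",np.round(c,4),"axes",np.round(ax,4),"topz",np.nanmedian(z[top]).round(4),"pointer",y.round(4),"deg",np.degrees(np.arctan2(*(y-c)[::-1])).round(2),"n",ye.sum())
    return np.array(c)
E
python3 - <<'E'
from g import *
for n in("w1","top"):
    d=np.load(f"pics/{n}.npz"); f,W,K,T=[d[k] for k in("f","W","K","T")]; c=green(f,W,K,T)
    # socket floor/dark hex: gray pixels by depth
    z=W[...,2]; near=np.hypot(W[...,0]-c[0],W[...,1]-c[1])<.035
    m=near&(z<.09); P=W[m]; print("floor",m.sum(),np.nanmean(P,0).round(4))
    m=near&(z<.1175)&(z>.1); print("funnel",m.sum(),np.nanmean(W[m],0).round(4))
E
```

```text
centre [0.5024 0.2937] axes [0.0971 0.0978] topz 0.1226 pointer [0.5419 0.2867] deg -10.08 n 147
floor 199 [0.4979 0.2955 0.0779]
funnel 950 [0.4998 0.2946 0.1125]
centre [0.5025 0.2918] axes [0.0884 0.0918] topz 0.1212 pointer [0.5509 0.2852] deg -7.72 n 4
floor 38 [0.5065 0.2992 0.0779]
funnel 234 [0.5043 0.2963 0.1118]
```

```bash

python3 -m jog '42 -16 6 0 0 0;42 -16 6 0 0 0;42 -16 6 0 0 0;42 -16 6 0 0 0;42 -16 6 0 0 0;42 -16 6 0 0 0;42 -16 6 0 0 0;42 -16 6 0 0 0;42 -16 6 0 0 0;42 -16 6 0 0 0;42 -16 6 0 0 0;0 0 0 0 0 -.13;0 0 0 0 0 -.13;0 0 0 0 0 -.13;0 0 0 0 0 0' 0.4 30
python3 to.py .574 -.214 .2 -80.7
python3 - <<'E'
from g import *; from m import bar
f,W,K,T=cap("wrist"); np.savez("pics/w2",f=f,W=W,K=K,T=T); save("w2.png",f)
m=bar(f,W,(.5,-.28),(.65,-.15),(.114,.125),"key")
ct=max(cv2.findContours(m.astype(np.uint8),0,1)[0],key=cv2.contourArea)
print(cv2.minAreaRect(ray(K,T,ct[:,0],.119)[:,:2].astype(np.float32)))
E
```

```text
time: 2.85
eef_pos: [0.5739, -0.2174, 0.2174]
orientation: [0.77, -0.637, -0.003, 0.008]
force: [-0.6, 0.7, 0.7]
width: 0.601
t 2.85 pos [ 0.5739 -0.2174  0.2174] yaw -79.21 tilt [-0.0147 -0.0074] q [-0.04  0.27 -0.14  0.01 -1.18  1.79] F [-0.6  0.7  0.7] M [ 0.01 -0.01 -0.02] w 0.601
shift mm [-3.4 -1.  17.4] turn [ 0.016 -0.005  0.026]
key 1209 med [ 0.5747 -0.2145  0.1194] min [ 0.536 -0.225  0.118] max [ 0.609 -0.204  0.121]
 rect [ 0.5723 -0.2151] [0.0773 0.0149] 10.25571346282959
((0.5726134777069092, -0.21501746773719788), (0.07716403156518936, 0.014811194501817226), 10.194971084594727)
```

View pics/w2.png

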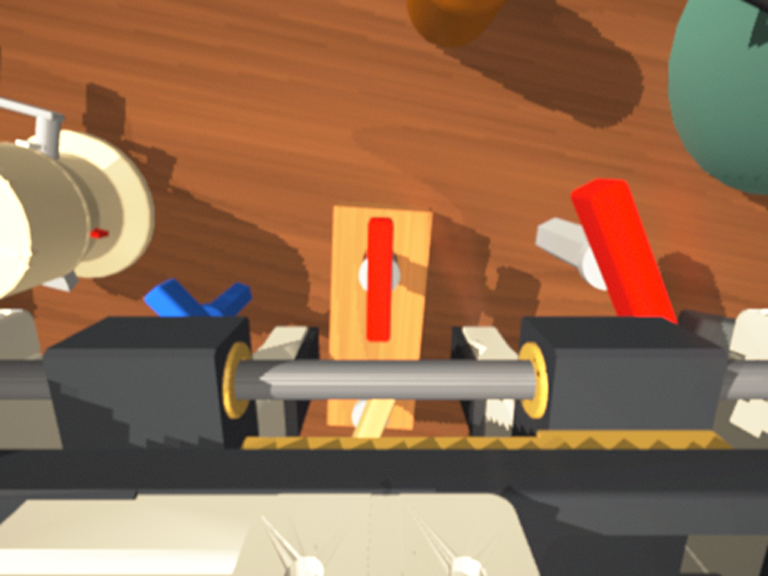

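The bar is centred between the jaws (379,280), bearing 10.2°. The big red key at (625,250) is beside the right-hand fingers, so I'll check its height against the gripper body.

```bash

python3 to.py .5725 -.215 .088 -79.8
python3 - <<'E'
from m import *
for n in("top","scene","w2"):
    d=np.load(f"pics/{n}.npz"); f,W=d["f"],d["W"]
    m=bar(f,W,(.5,-.5),(.75,-.25),(.02,.3),n+" big")
    H,S,V=cv2.split(cv2.cvtColor(f,cv2.COLOR_RGB2HSV))
    stats(n+" blue",W,(H>105)&(H<130)&(S>150)&(W[...,1]<0)&(W[...,1]>-.25)&(W[...,0]>.4)&(W[...,0]<.65))
    stats(n+" corer",W,(W[...,2]>.08)&(W[...,2]<.2)&(W[...,0]>.4)&(W[...,0]<.53)&(W[...,1]<-.17)&(W[...,1]>-.27))
E
```

```text
t 2.9 pos [ 0.5739 -0.2173  0.2174] yaw -79.44 tilt [-0.0147 -0.0074] q [-0.04  0.27 -0.14  0.01 -1.18  1.79] F [0.5 0.3 0. ] M [-0.03 -0.12  0.03] w 0.601
shift mm [ -3.1  -1.1 129.4] turn [ 0.016 -0.005  0.006]
top big 434 med [ 0.6119 -0.3543  0.1437] min [ 0.57  -0.388  0.121] max [ 0.654 -0.319  0.148]
 rect [ 0.6136 -0.3559] [0.1061 0.0227] 38.3382453918457
top blue 191 med [ 0.5073 -0.0954  0.107 ] min [ 0.486 -0.126  0.076] max [ 0.534 -0.069  0.112]
top corer 237 med [ 0.4626 -0.2258  0.117 ] min [ 0.425 -0.239  0.094] max [ 0.5   -0.216  0.121]
scene big 298 med [ 0.6322 -0.3451  0.146 ] min [ 0.577 -0.388  0.123] max [ 0.662 -0.316  0.149]
 rect [ 0.5668 -0.3316] [0.0983 0.1767] 66.35441589355469
scene blue 92 med [ 0.5178 -0.0919  0.11  ] min [ 0.489 -0.127  0.056] max [ 0.54  -0.066  0.113]
scene corer 196 med [ 0.4734 -0.2244  0.1136] min [ 0.432 -0.24   0.084] max [ 0.505 -0.215  0.122]
w2 big 3569 med [ 0.6234 -0.3429  0.1458] min [ 0.588 -0.378  0.121] max [ 0.656 -0.317  0.148]
 rect [ 0.6261 -0.334 ] [0.1273 0.0596] 68.10546112060547
w2 blue 901 med [ 0.5227 -0.0952  0.0918] min [ 0.51  -0.11   0.018] max [ 0.54  -0.07   0.111]
w2 corer 581 med [ 0.4724 -0.2275  0.119 ] min [ 0.454 -0.24   0.095] max [ 0.491 -0.216  0.121]
```

All clear. Descending and closing with 40 N.

```bash

python3 -m jog '-3 -1 26 .016 -.005 .006;0 0 25 0 0 0;0 0 25 0 0 0;0 0 20 0 0 0;0 0 10 0 0 0;0 0 5 0 0 0;0 0 0 0 0 0' 0.4 40
python3 to.py .5725 -.215 .089 -79.8
```

```text
time: 3.6
eef_pos: [0.5762, -0.2093, 0.1042]
orientation: [0.761, -0.649, 0.001, -0.002]
force: [0.0, -0.1, 0.5]
width: 0.601
t 3.6 pos [ 0.5762 -0.2093  0.1042] yaw -80.88 tilt [0.0041 0.0005] q [-0.03  0.36 -0.29 -0.   -0.92  1.76] F [ 0.  -0.1  0.5] M [-0.04 -0.03  0.  ] w 0.601
shift mm [ 5.   4.6 15.2] turn [-0.004 -0.    -0.019]
```

```bash

python3 -m jog '5 4.6 5 0 0 -.02;0 0 8 0 0 0;0 0 2 0 0 0;0 0 0 0 0 0' 0.4 40
python3 to.py .5725 -.215 .089 -79.8
```

```text
time: 4.0
eef_pos: [0.5738, -0.2156, 0.0907]
orientation: [0.768, -0.641, 0.003, -0.003]
force: [-0.1, -0.6, 0.1]
width: 0.6
t 4.0 pos [ 0.5738 -0.2156  0.0907] yaw -79.69 tilt [ 0.0084 -0.0001] q [-0.04  0.37 -0.31 -0.   -0.88  1.79] F [-0.1 -0.6  0.1] M [-0.05  0.    0.02] w 0.6
shift mm [-0.8  1.2  1.7] turn [-0.008 -0.002  0.002]
```

```bash

python3 -m jog '-.8 1.2 1 -.008 0 0;0 0 0 0 0 0;0 0 0 0 0 0;0 0 0 0 0 0;0 0 0 0 0 0;0 0 0 0 0 0;0 0 0 0 0 0;0 0 0 0 0 0' 1 40
python3 to.py .5725 -.215 .089 -79.8
```

```text
time: 4.8
eef_pos: [0.5729, -0.2152, 0.0904]
orientation: [0.768, -0.641, 0.001, 0.0]
force: [0.9, -0.8, -0.6]
width: 0.295
t 4.8 pos [ 0.5729 -0.2152  0.0904] yaw -79.71 tilt [ 0.0009 -0.0019] q [-0.04  0.37 -0.31  0.   -0.89  1.79] F [ 0.9 -0.8 -0.6] M [-0.16 -0.04  0.01] w 0.295
shift mm [-0.2  0.3  1.4] turn [-0.001 -0.002  0.002]
```

```bash

python3 -m jog '0 0 0 0 0 0;0 0 0 0 0 0;0 0 0 0 0 0;0 0 0 0 0 0;0 0 0 0 0 0;0 0 0 0 0 0' 1 40
python3 to.py .5725 -.215 .089 -79.8
```

```text
time: 5.4
eef_pos: [0.5729, -0.2152, 0.0903]
orientation: [0.768, -0.641, 0.001, 0.0]
force: [-0.2, 0.5, 0.1]
width: 0.297
t 5.4 pos [ 0.5729 -0.2152  0.0903] yaw -79.71 tilt [ 0.0009 -0.0019] q [-0.04  0.37 -0.31  0.   -0.89  1.79] F [-0.2  0.5  0.1] M [-0.12 -0.03 -0.04] w 0.297
shift mm [-0.2  0.3  1.3] turn [-0.001 -0.002  0.002]
```

```bash

python3 - <<'E'
from g import *
f,W,K,T=cap("wrist"); save("w3.png",f[150:330,130:380],3)
E
```

```text
(no output)
```

View pics/w3.png

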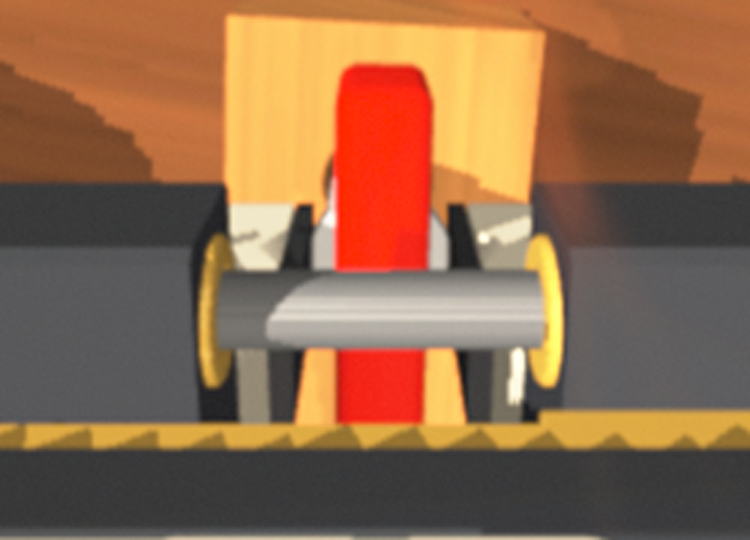

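The view shows the pads resting on a grey round collar about 26 mm wide just below the red bar, not on the bar itself. I'll open, go up a few millimetres and pinch the bar.

```bash

python3 -m jog '0 0 0 0 0 0;0 0 0 0 0 0;0 0 -5 0 0 0;0 0 -5 0 0 0;0 0 0 0 0 0' .6 40
python3 -m jog '0 0 0 0 0 0;0 0 0 0 0 0;0 0 0 0 0 0;0 0 0 0 0 0;0 0 0 0 0 0;0 0 0 0 0 0;0 0 0 0 0 0' 1 50
python3 to.py .5725 -.215 .099 -79.8
```

```text
time: 5.95
eef_pos: [0.5731, -0.2151, 0.1016]
orientation: [0.768, -0.641, 0.001, 0.0]
force: [0.9, 0.3, -0.2]
width: 0.398
time: 6.65
eef_pos: [0.5733, -0.215, 0.102]
orientation: [0.768, -0.641, 0.001, 0.0]
force: [-0.2, 0.3, 1.2]
width: 0.181
t 6.65 pos [ 0.5733 -0.215   0.102 ] yaw -79.7 tilt [ 0.0022 -0.0019] q [-0.04  0.36 -0.29  0.   -0.91  1.79] F [-0.2  0.3  1.2] M [0.11 0.07 0.06] w 0.181
shift mm [-0.2  0.8  3. ] turn [-0.002 -0.002  0.002]
```

Opening is 15.9 mm, so the bar is gripped. TCP sits 92 mm above the tip. Lifting straight up.

```bash

python3 -m jog '0 0 -15 0 0 0;0 0 -25 0 0 0;0 0 -30 0 0 0;0 0 -35 0 0 0;0 0 -35 0 0 0;0 0 -25 0 0 0;0 0 0 0 0 0' 1 50
python3 to.py .5025 .2935 .265 -99.8
```

```text
time: 7.35
eef_pos: [0.5704, -0.2143, 0.2677]
orientation: [0.767, -0.641, -0.003, 0.002]
force: [0.3, -0.1, -1.6]
width: 0.177
t 7.35 pos [ 0.5704 -0.2143  0.2677] yaw -79.79 tilt [-0.0077  0.0003] q [-0.04  0.23 -0.07 -0.   -1.28  1.79] F [ 0.3 -0.1 -1.6] M [-0.04 -0.09 -0.01] w 0.177
shift mm [-511.8  -23.3    3.4] turn [0.008 0.    0.349]
```

```bash

python3 -m jog '-20 -1 0 0 0 0;-37 -2 0 0 0 0;-37 -2 0 0 0 0;-37 -2 0 0 0 0;-37 -2 0 0 0 0;-37 -2 0 0 0 0;-37 -2 0 0 0 0;-37 -2 0 0 0 0;-37 -2 0 0 0 0;-37 -2 0 0 0 0;-37 -2 0 0 0 0;-37 -2 0 0 0 0;-37 -2 0 0 0 0;-30 -1 0 0 0 0;-15 0 0 0 0 0;0 0 0 0 0 .12;0 0 0 0 0 .12;0 0 0 0 0 .11;0 0 0 0 0 0' 1 50
python3 to.py .5025 .2935 .235 -99.8
python3 - <<'E'
from g import *
f,W,K,T=cap("wrist"); np.savez("pics/w4",f=f,W=W,K=K,T=T); save("w4.png",f)
f2,W2,K2,T2=cap("scene"); save("s4.png",f2[130:250,220:420],3)
E
```

```text
time: 9.25
eef_pos: [0.4917, 0.3077, 0.2417]
orientation: [-0.636, 0.771, 0.009, -0.02]
force: [-0.6, 0.6, -2.2]
width: 0.18
t 9.25 pos [0.4917 0.3077 0.2417] yaw -100.9 tilt [-0.0421 -0.0108] q [ 0.88  0.22 -0.14 -0.03 -1.25  0.51] F [-0.6  0.6 -2.2] M [ 0.01 -0.18 -0.  ] w 0.18
shift mm [ 11.7 -13.6   6.4] turn [ 0.039 -0.018 -0.02 ]
```

View pics/w4.png

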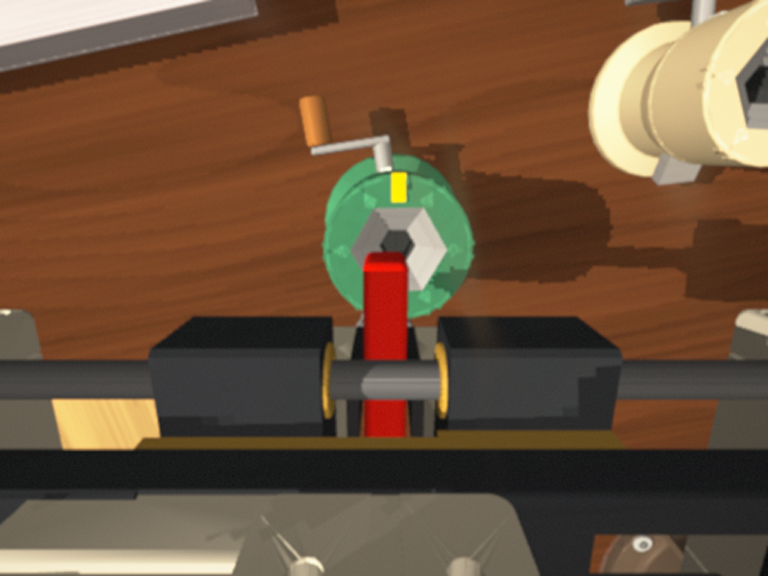

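View pics/s4.png

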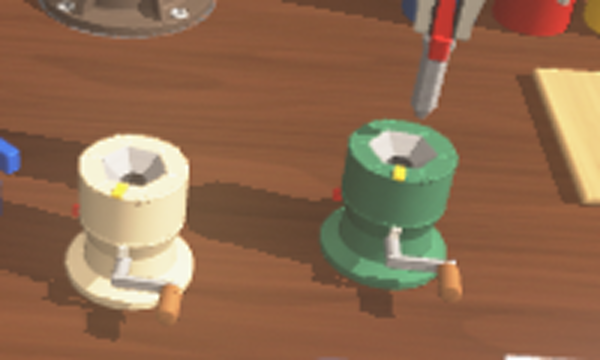

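Both views show the key held straight in the jaws, its tip just behind the green funnel (scene crop 425,105; socket at 405,160). I'll correct the tilt and offset and measure the bar in the hand.

```bash

python3 -m jog '11 -13 3 .039 -.018 -.02;3 -2 0 0 0 0;0 0 0 0 0 0' 1 50
python3 - <<'E'
from g import *; from m import bar
f,W,K,T=cap("wrist"); np.savez("pics/w5",f=f,W=W,K=K,T=T)
green(f,W,K,T)
s=manip.sense(); zt=s["eef_pos"][2]+.017
m=bar(f,W,(.3,.2),(.65,.4),(zt-.004,zt+.006),"key")
ys,xs=np.nonzero(m); P=ray(K,T,np.c_[xs,ys],zt)[:,:2]; c=P.mean(0); a=np.linalg.svd(P-c,full_matrices=False)[2][0]; print("bar",c,np.degrees(np.arctan(a[1]/a[0])), "offset of tcp from bar line",np.cross(a,s["eef_pos"][:2]-c))
E
python3 to.py .5025 .2935 .238 -99.8
```

```text
time: 9.65
eef_pos: [0.5041, 0.29, 0.2379]
orientation: [-0.649, 0.761, 0.0, -0.0]
force: [0.2, -0.2, -1.0]
width: 0.177
centre [0.5058 0.293 ] axes [0.0825 0.0936] topz 0.1226 pointer [0.5422 0.2863] deg -10.43 n 197
key 2500 med [0.5183 0.2879 0.2551] min [0.476 0.278 0.253] max [0.541 0.3   0.256]
 rect [0.5077 0.2888] [0.0157 0.0691] 80.78958129882812
bar [0.51357878 0.28796514] -9.191013683023783 offset of tcp from bar line -0.0005624821903126569
t 9.7 pos [0.504  0.2901 0.2379] yaw -99.1 tilt [-0.0008 -0.0003] q [ 0.86  0.2  -0.18 -0.   -1.19  0.55] F [ 0.4  0.3 -2.1] M [-0.    0.09  0.  ] w 0.175
shift mm [-3.1  2.  -0.1] turn [ 0.001 -0.     0.012]<stdin>:6: DeprecationWarning: Arrays of 2-dimensional vectors are deprecated. Use arrays of 3-dimensional vectors instead. (deprecated in NumPy 2.0)
```

```bash

python3 -m jog '-3 2 0 0 0 .012;0 0 8 0 0 0;0 0 8 0 0 0;0 0 8 0 0 0;0 0 0 0 0 0' 1 50
python3 to.py .5027 .2935 .203 -99.8
```

```text
time: 10.2
eef_pos: [0.5019, 0.2948, 0.2114]
orientation: [-0.644, 0.765, 0.001, -0.001]
force: [0.3, 0.7, -2.5]
width: 0.176
t 10.2 pos [0.5019 0.2948 0.2114] yaw -99.77 tilt [-0.0025 -0.0003] q [ 0.87  0.22 -0.22 -0.   -1.14  0.54] F [ 0.3  0.7 -2.5] M [-0.03 -0.02 -0.  ] w 0.176
shift mm [ 1.1 -1.   8.4] turn [ 0.002 -0.001  0.001]
```

```bash

python3 -m jog '1 -1 5 .002 0 0;0 0 4 0 0 0;0 0 4 0 0 0;0 0 4 0 0 0;0 0 0 0 0 0' 1 50
python3 to.py .5027 .2935 .168 -99.8
```

```text
time: 10.7
eef_pos: [0.5028, 0.2935, 0.1924]
orientation: [-0.644, 0.765, -0.0, -0.001]
force: [-0.1, -0.3, -2.1]
width: 0.179
t 10.7 pos [0.5028 0.2935 0.1924] yaw -99.75 tilt [-0.0008 -0.0014] q [ 0.86  0.23 -0.25  0.   -1.09  0.54] F [-0.1 -0.3 -2.1] M [ 0.01 -0.01  0.01] w 0.179
shift mm [-0.1  0.1 24.4] turn [ 0.    -0.002  0.001]
```

```bash

python3 -m jog '0 0 4 0 0 0;0 0 4 0 0 0;0 0 4 0 0 0' 1 50
python3 to.py .5027 .2935 .168 -99.8
python3 -m jog '0 0 3 0 0 0;0 0 3 0 0 0;0 0 3 0 0 0' 1 50
python3 to.py .5027 .2935 .168 -99.8
```

```text
time: 11.0
eef_pos: [0.5033, 0.2938, 0.1806]
orientation: [-0.644, 0.765, -0.0, 0.0]
force: [-0.2, 0.7, -1.8]
width: 0.178
t 11.0 pos [0.5033 0.2938 0.1806] yaw -99.75 tilt [ 0.0007 -0.0002] q [ 0.86  0.24 -0.26  0.   -1.07  0.54] F [-0.2  0.7 -1.8] M [-0.01  0.04 -0.02] w 0.178
shift mm [ 0.4  0.6 12.6] turn [-0.001 -0.     0.001]
time: 11.3
eef_pos: [0.5032, 0.2937, 0.1705]
orientation: [-0.644, 0.765, -0.0, 0.0]
force: [-0.3, 0.2, -2.7]
width: 0.18
t 11.3 pos [0.5032 0.2937 0.1705] yaw -99.75 tilt [ 0.0005 -0.0004] q [ 0.86  0.25 -0.28  0.   -1.04  0.54] F [-0.3  0.2 -2.7] M [-0.04 -0.05  0.01] w 0.18
shift mm [0.3 0.5 2.5] turn [-0.001 -0.     0.001]
```

No resistance so far. I'll press on in small steps until the force shows contact with the floor.

```bash

python3 -m jog '0 0 1.5 0 0 0;0 0 1.5 0 0 0;0 0 1 0 0 0' 1 50
python3 to.py .5027 .2935 .168 -99.8
python3 -m jog '0 0 1.5 0 0 0;0 0 0 0 0 0' 1 50
python3 to.py .5027 .2935 .168 -99.8
```

```text
time: 11.6
eef_pos: [0.5041, 0.2939, 0.1679]
orientation: [-0.645, 0.764, -0.001, 0.001]
force: [-2.1, -1.3, 7.7]
width: 0.18
t 11.6 pos [0.5041 0.2939 0.1679] yaw -99.7 tilt [ 0.0026 -0.0003] q [ 0.86  0.25 -0.28  0.   -1.04  0.54] F [-2.1 -1.3  7.7] M [-0.57  1.49  0.01] w 0.18
shift mm [ 0.7  1.3 -0.1] turn [-0.003  0.     0.002]
time: 11.8
eef_pos: [0.5045, 0.294, 0.1684]
orientation: [-0.645, 0.764, -0.001, 0.002]
force: [0.1, -1.0, -2.5]
width: 0.18
t 11.8 pos [0.5045 0.294  0.1684] yaw -99.66 tilt [0.0042 0.0003] q [ 0.86  0.25 -0.28  0.   -1.04  0.54] F [ 0.1 -1.  -2.5] M [0.02 0.08 0.01] w 0.18
shift mm [0.8 1.7 0.4] turn [-0.004  0.001  0.002]
```

Floor contact came at TCP z 0.168, as predicted. Now turning clockwise, which is positive tool z.

```bash

python3 -m jog '.8 1.2 0 -.004 0 .08;0 0 0 0 0 .1;0 0 0 0 0 .1;0 0 0 0 0 .1;0 0 0 0 0 .1' 1 55
python3 to.py .503 .2935 .168 -99.8
python3 -m jog '0 0 0 0 0 .1;0 0 0 0 0 .1;0 0 0 0 0 .1;0 0 0 0 0 .1' 1 55
python3 to.py .503 .2935 .168 -99.8
```

```text
time: 12.3
eef_pos: [0.5038, 0.2931, 0.1687]
orientation: [-0.438, 0.899, 0.0, 0.001]
force: [-0.9, -1.1, 0.1]
width: 0.176
t 12.3 pos [0.5038 0.2931 0.1687] yaw -128.07 tilt [0.0015 0.001 ] q [ 0.86  0.25 -0.28  0.   -1.04  0.04] F [-0.9 -1.1  0.1] M [-0.15  0.37  0.1 ] w 0.176
shift mm [0.1 0.9 0.7] turn [-0.001  0.002 -0.493]
time: 12.7
eef_pos: [0.5033, 0.2929, 0.1687]
orientation: [-0.242, 0.97, 0.0, 0.0]
force: [-1.5, -0.7, -0.3]
width: 0.179
t 12.7 pos [0.5033 0.2929 0.1687] yaw -151.94 tilt [0.0008 0.0006] q [ 0.86  0.25 -0.28  0.   -1.04 -0.37] F [-1.5 -0.7 -0.3] M [-0.01  0.39  0.12] w 0.179
shift mm [0.  0.7 0.7] turn [-0.     0.001 -0.91 ]
```

```bash

python3 -m jog '0 0 0 0 0 .1;0 0 0 0 0 .1;0 0 0 0 0 .1;0 0 0 0 0 .06' 1 55
python3 to.py .503 .2935 .168 -99.8
python3 -m jog '0 0 0 0 0 .05;0 0 0 0 0 .05;0 0 0 0 0 .05' 1 55
python3 to.py .503 .2935 .168 -99.8
```

```text
time: 13.1
eef_pos: [0.5028, 0.2929, 0.1687]
orientation: [-0.057, 0.998, 0.0, 0.0]
force: [0.1, 0.4, -0.9]
width: 0.177
t 13.1 pos [0.5028 0.2929 0.1687] yaw -173.5 tilt [0.0002 0.0006] q [ 0.86  0.25 -0.28 -0.   -1.04 -0.75] F [ 0.1  0.4 -0.9] M [0.07 0.3  0.08] w 0.177
shift mm [-0.2  0.5  0.7] turn [ 0.000e+00  1.000e-03 -1.286e+00]
time: 13.4
eef_pos: [0.5027, 0.293, 0.1687]
orientation: [0.022, 1.0, 0.0, -0.0]
force: [-1.2, -0.5, -0.9]
width: 0.176
t 13.4 pos [0.5027 0.293  0.1687] yaw 177.53 tilt [0.     0.0006] q [ 0.86  0.25 -0.28 -0.   -1.04 -0.91] F [-1.2 -0.5 -0.9] M [0.03 0.2  0.09] w 0.176
shift mm [-0.3  0.5  0.7] turn [ 0.     0.    -1.443]
```

```bash

python3 -m jog '0 0 0 0 0 .04;0 0 0 0 0 .04' 1 55
python3 to.py .503 .2935 .168 -99.8
python3 -m jog '0 0 0 0 0 .04;0 0 0 0 0 .04' 1 55
python3 to.py .503 .2935 .168 -99.8
python3 -m jog '0 0 0 0 0 .04;0 0 0 0 0 .04' 1 55
python3 to.py .503 .2935 .168 -99.8
```

```text
time: 13.6
eef_pos: [0.5026, 0.2931, 0.1687]
orientation: [0.063, 0.998, 0.0, -0.0]
force: [-0.8, -0.1, -0.8]
width: 0.177
t 13.6 pos [0.5026 0.2931 0.1687] yaw 172.74 tilt [-0.0001  0.0006] q [ 0.86  0.25 -0.28 -0.   -1.04 -0.99] F [-0.8 -0.1 -0.8] M [0.04 0.18 0.  ] w 0.177
shift mm [-0.4  0.5  0.7] turn [ 1.000e-03  0.000e+00 -1.526e+00]
time: 13.8
eef_pos: [0.5025, 0.2931, 0.1687]
orientation: [0.105, 0.995, 0.0, -0.0]
force: [-1.3, 0.0, -1.2]
width: 0.179
t 13.8 pos [0.5025 0.2931 0.1687] yaw 167.98 tilt [-0.0002  0.0007] q [ 0.86  0.25 -0.28 -0.   -1.04 -1.07] F [-1.3  0.  -1.2] M [-0.    0.17  0.1 ] w 0.179
shift mm [-0.5  0.5  0.7] turn [ 1.00e-03  0.00e+00 -1.61e+00]
time: 14.0
eef_pos: [0.5024, 0.2932, 0.1687]
orientation: [0.146, 0.989, 0.0, -0.0]
force: [-0.1, -0.8, -1.3]
width: 0.179
t 14.0 pos [0.5024 0.2932 0.1687] yaw 163.23 tilt [-0.0002  0.0006] q [ 0.86  0.25 -0.28 -0.   -1.04 -1.16] F [-0.1 -0.8 -1.3] M [0.02 0.14 0.34] w 0.179
shift mm [-0.5  0.5  0.7] turn [ 1.000e-03  0.000e+00 -1.692e+00]
```

Moment about z is rising (0.34), so the stop is probably here. A little more to seat it.

```bash

python3 -m jog '0 0 0 0 0 .03;0 0 0 0 0 .03' 1 55
python3 to.py .503 .2935 .168 -99.8
python3 - <<'E'
from g import *
f,W,K,T=cap("wrist"); save("w6.png",f); np.savez("pics/w6",f=f,W=W,K=K,T=T); green(f,W,K,T)
E
```

```text
time: 14.2
eef_pos: [0.5024, 0.2932, 0.1687]
orientation: [0.176, 0.984, 0.0, -0.0]
force: [-0.7, 0.2, -2.1]
width: 0.173
t 14.2 pos [0.5024 0.2932 0.1687] yaw 159.72 tilt [-0.0001  0.0004] q [ 0.86  0.25 -0.28 -0.   -1.04 -1.22] F [-0.7  0.2 -2.1] M [0.03 0.21 0.46] w 0.173
shift mm [-0.5  0.5  0.7] turn [ 0.     0.    -1.754]
centre [0.4779 0.2749] axes [0.036  0.0757] topz 0.1225 pointer [0.5034 0.2529] deg -40.67 n 325
```

View pics/w6.png

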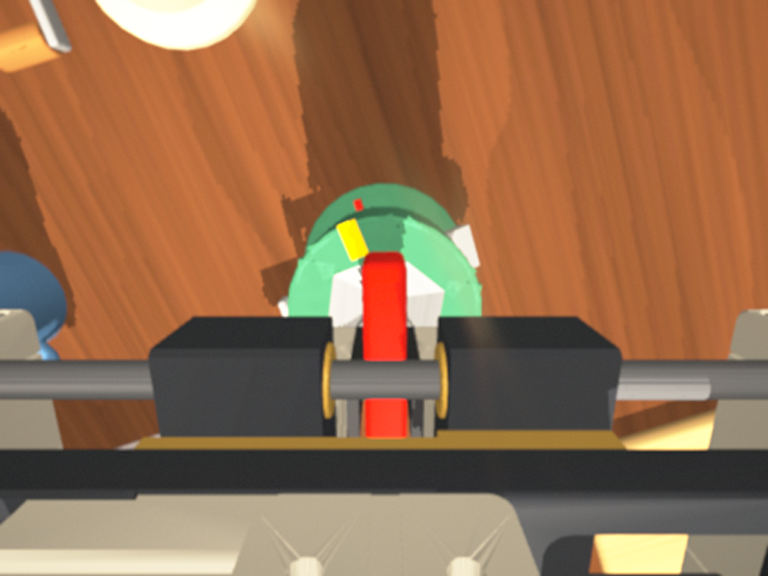

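The pointer is at -89° by the ring centre, in line with the red mark at (359,205), and the stop torque is felt. I'll press down lightly, release, rise and check.

```bash

python3 -m jog '0 0 1.5 0 0 0;0 0 1.5 0 0 0;0 0 0 0 0 0' 1 55
python3 -m jog '0 0 0 0 0 0;0 0 0 0 0 0;0 0 0 0 0 0;0 0 0 0 0 0;0 0 0 0 0 0;0 0 0 0 0 0' .6 20
python3 to.py .503 .2935 .168 -99.8
python3 -m jog '0 0 -4 0 0 0;0 0 -10 0 0 0;0 0 -20 0 0 0;0 0 -30 0 0 0;0 0 -35 0 0 0;0 0 0 0 0 0' .4 20
python3 to.py .503 .2935 .26 160
python3 - <<'E'
from g import *; from m import bar,stats
for n in("wrist","top","scene"):
    f,W,K,T=cap(n); save(n+"7.png",f if n!="scene" else f[100:260,200:440],1.5 if n!="scene" else 3)
    m=bar(f,W,(.4,.2),(.6,.4),(.172,.2),n)
    H,S,V=cv2.split(cv2.cvtColor(f,cv2.COLOR_RGB2HSV)); C=np.array([.5027,.2935])
    for q,mm in(("mark",((H<6)|(H>174))&(S>140)&(W[...,2]<.12)),("ptr",(H>24)&(H<34)&(S>140)&(abs(W[...,2]-.122)<.006))):
        c=stats(n+q,W,mm&(np.hypot(W[...,0]-C[0],W[...,1]-C[1])<.085)); d=np.median(c,0)[:2]-C; print("az",np.degrees(np.arctan2(d[1],d[0])),np.hypot(*d))
E
```

```text
time: 14.55
eef_pos: [0.5024, 0.2933, 0.1687]
orientation: [0.175, 0.985, 0.0, 0.001]
force: [0.1, -0.5, -6.8]
width: 0.176
time: 15.15
eef_pos: [0.5037, 0.2941, 0.1692]
orientation: [0.174, 0.985, 0.001, 0.002]
force: [0.2, -0.6, -0.2]
width: 0.4
t 15.15 pos [0.5037 0.2941 0.1692] yaw 159.93 tilt [0.0039 0.0023] q [ 0.86  0.25 -0.28  0.   -1.04 -1.22] F [ 0.2 -0.6 -0.2] M [ 0.05 -0.06  0.03] w 0.4
shift mm [ 0.4 -0.8  1.2] turn [ 0.     0.005 -1.75 ]
time: 15.75
eef_pos: [0.5035, 0.2934, 0.2746]
orientation: [0.174, 0.985, 0.001, 0.002]
force: [0.1, -0.1, 1.6]
width: 0.604
t 15.75 pos [0.5035 0.2934 0.2746] yaw 159.95 tilt [0.0043 0.0012] q [ 0.86  0.18 -0.13  0.   -1.26 -1.22] F [ 0.1 -0.1  1.6] M [ 0.15 -0.13  0.04] w 0.604
shift mm [ 0.6 -0.1 14.6] turn [ 0.003  0.004 -0.001]
wrist 1330 med [0.5006 0.2901 0.186 ] min [0.485 0.257 0.183] max [0.517 0.328 0.187]
 rect [0.5014 0.2933] [0.0778 0.015 ] 71.32723236083984
wristmark 14 med [0.4993 0.2408 0.0684] min [0.498 0.239 0.058] max [0.501 0.244 0.07 ]
az -93.68183071021961 0.052832102312629164
wristptr 139 med [0.5029 0.2527 0.1245] min [0.498 0.245 0.122] max [0.507 0.261 0.126]
az -89.7277590823958 0.04083912389798784
top 125 med [0.5023 0.2936 0.1847] min [0.489 0.258 0.181] max [0.517 0.324 0.188]
 rect [0.503  0.2899] [0.0729 0.014 ] 71.33602142333984
topmark few
az -149.7215993018913 0.5821078422423117
topptr 9 med [0.5044 0.2508 0.1233] min [0.502 0.245 0.122] max [0.507 0.259 0.124]
az -87.68259526508446 0.042719275922527
scene 232 med [0.5091 0.2936 0.1841] min [0.492 0.257 0.173] max [0.523 0.329 0.189]
 rect [0.5058 0.2939] [0.0796 0.0186] 72.61549377441406
scenemark 11 med [0.503  0.2419 0.0639] min [0.5   0.239 0.057] max [0.505 0.246 0.07 ]
az -89.70068962259778 0.05163312144441697
sceneptr 9 med [0.5075 0.2524 0.1258] min [0.5   0.245 0.123] max [0.51  0.26  0.127]
az -83.30174299159745 0.041416294597543424
```

View pics/scene7.png

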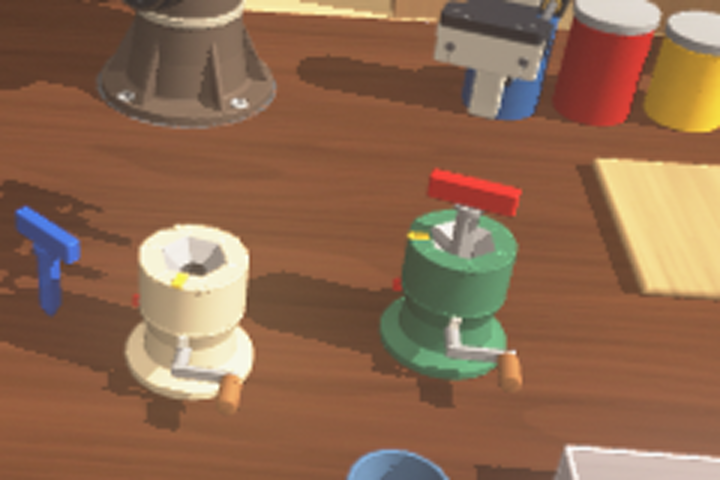

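View pics/wrist7.png

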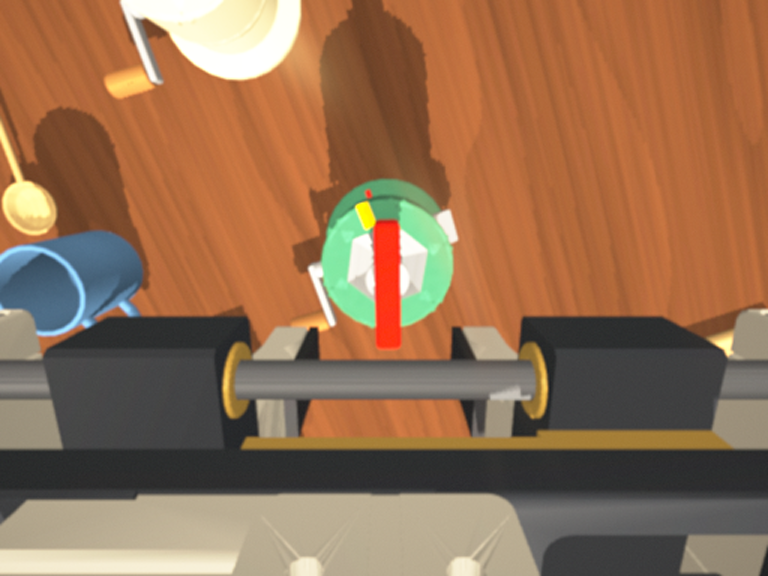

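The scene crop shows the key upright in the green mill (475,200) with the cream pointer as before. The wrist view shows the pointer (366,215) beside the red mark (369,193). Key top is at 0.185–0.186 m, which is exactly the fully seated height. The fingers are 90 mm above it, so I'm handing in.

```bash
python3 -c "
from bench import manip
print(manip.sense()['time']); print(manip.hand_in())"
```

```text
15.9
the job is handed in; nothing more can be done
None
```

The key is standing in the green mill's socket, with the ring turned clockwise to what the checks below indicate is its stop. I handed the job in at 15.9 s. I took the small red key from the rack, lowered it into the socket and turned it about 1.75 rad. The turning moment rose from about 0.1 to 0.46 Nm, well above the ring's 0.05 Nm friction. I then released the key and withdrew the gripper.

**Last checks:**
- **Seating:** the key's top was at 0.184–0.186 m in all three views; fully seated should give 0.185 m.
- **Ring:** the yellow pointer was at -89.7° by the wrist view, and the red mark measured -90° to -94°. The pointer had moved about 80°, or 1.39 rad.
- **Cream mill:** it was never touched. Its pointer looked unchanged, but I did not measure it again.

**What failed or disagreed:**
- **First pinch:** it landed on a collar under the bar, so I opened and gripped the bar itself 12 mm higher.
- **Play:** the key ended about 19° (0.33 rad) ahead of the pointer, more than the stated 0.2 rad of play. I put this down to over-pressing against the stop and to measuring error.
- **Pointer in the other views:** the pointer read -88° from the top camera and -83° from the scene camera, each from only 9 pixels.

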